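# Strip a casting's cooling stack

## Robot

A 6-joint arm with a two-finger parallel gripper is mounted at the origin on the work surface. World frame = base frame: x ahead of the robot, y to its left, z up, the work surface at z = 0. Lengths are in m, angles in degrees, forces in N, time in s.
With the tool pointing down it reaches from about 0.4 to 0.825 m from the base axis. Payload 7 kg.
Tool frame: the origin (TCP) lies midway between the tips of the shut fingers; the grasp point (between the pads) lies 19 mm behind it; z points along the fingers, y is the line along which they close (so a half turn about z gives the same grasp; the last joint's range is limited). The gripper opens to 88 mm and grips with 3 to 60 N. Pads are 19 mm wide; open, the fingers measure 130 mm over their backs; the gripper's body (78 mm by 193 mm) begins 47 mm behind the grasp point.
Start: joints at [-48.065, 20.546, 0.682, 0, -70.136, -16.507], TCP at [0.29, -0.61, 0.188] pointing down, gripper open.
Joint ranges: [-176.03, 176.03], [-82.01, 121.73], [-58.28, 71.71], [-173.87, 95.51], [-174.79, -0.11], [-173.66, 173.66]. Speed limits (degrees/s): [136.94, 136.94, 172.46, 180, 180, 180].

## Interface

Orientations are given as a 3x3 rotation matrix whose columns are the frame's x, y, z axes.
In Python, from rig import robot gives the robot as it stands. Calls block until the motion is done:
- robot.goto(position, orientation): joint-space move of the TCP to a pose.
- robot.servo_line(position, ori=None, speed=0.15): straight line of the TCP; ori=None keeps the orientation; speed is the mean speed in m/s.
- robot.movej(angles): joint-space move.
- robot.move_gripper(opening): opening from 0.0 (shut) to 1.0 (fully open); the grip force is fixed at half the most; returns when the fingers have stopped.
- robot.dwell(seconds).
- robot.ik(position, orientation): joint angles nearest the present ones, or None.
- robot.grab_frame(name): name is "scene" or "top" or "wrist"; returns (picture, depth): 400x640x3 uint8, red, green, blue; 400x640 float32, m along the optical axis (not along the pixel's ray), 0 where there is no reading.
- robot.camera_info(name): a dict with "vfov" (degrees; the focal length in pixels is half the picture's height over the tangent of half this angle, whatever the lens; pixels are square), "cx", "cy" (the principal point, pixels), "view" (4x4, takes a point from world to camera coordinates); the wrist camera has in their place "T_tool_cam" (4x4, takes a point from camera to tool coordinates, whose origin is the TCP and whose axes are the flange's). Camera axes: x right, y down, z forward; pixel columns grow to the right and rows downward; lengths in m; the calibration is good to about 2 mm. A picture is of the moment at which its call begins: read the wrist's pose just before it. camera_info takes no time and is no camera call.
A pose or a line that the arm cannot do raises robot.Unreachable and nothing moves.
- robot.job_done(): hands the job in; it is judged then, once.
Readings, each from a call of its own:
- robot.read_t(): time.
- robot.read_qpos(): joint angles.
- robot.read_qvel(): joint speeds.
- robot.read_effort(): joint torques, N m.
- robot.read_position(): TCP position.
- robot.read_tcp_rot(): TCP orientation.
- robot.read_force(): force on the tool from outside, world axes, zero at the start.
- robot.read_ft_torque(): the same for the moment, N m.
- robot.read_grip_width(): opening from 0.0 (shut) to 1.0 (fully open).
- robot.read_finger_force(): force on a finger pad.
Only numpy, scipy, OpenCV 4.12 (cv2) and the standard library are available. Lean on these libraries where they do the work, as an engineer would, in place of code of your own. Each camera call takes 0.05 s, during which the arm holds its last target. There are 200 camera calls.

## Task

The casting has cooled flat between its two chill blocks under the weight. Take the stack apart from the top down, putting each piece in its place before going on to the next: the weight in the round dish, the short block in the short rack, the casting lengthways on the middle of the stone slab, the long block in the long rack. Set each one down flat and gently, centred and in line with its place, without tipping or dropping anything, and leave the tin and the screwdriver alone.

Things in the scene. Friction and masses are not known exactly. Their poses are not given: they have to be found in the camera images.
- weight: Top of the stack: dark steel hold-down weight, a disc 44 mm across and 20 mm high with an upright round grip on top, 20 mm across and 32 mm high (52 mm high in all); about 0.4 kg; origin at the centre of its underside, z up.
- short_block: Second from the top: short flat aluminium chill block, 64 (x) x 50 (y) x 22 mm high, about 0.2 kg; origin at the centre of its underside, z up, x along its length.
- casting: Third from the top: flat link of rough dark-grey cast metal with two round ends and a dark eye in each, 96 (x) x 40 (y) mm, 14 mm thick, flat parallel sides over the middle 56 mm of its length, about 0.2 kg; origin at the centre of its underside, z up, x along its length.
- long_block: Bottom of the stack, lying on the bench: long flat aluminium chill block, 110 (x) x 56 (y) x 26 mm high, about 0.4 kg; origin at the centre of its underside, z up, x along its length. The four stacked things lie flat on one another, about centred and in line.
- dish: Place of the weight: low round steel dish, 80 mm across, rim 12 mm high, about 70 mm across inside; its flat inner floor is 5 mm above its underside; fixed; origin at the centre of its underside, z up.
- short_rack: Place of the short block: the shorter wooden rack, a flat board 104 (x) x 74 (y) mm whose top is 8 mm above the bench, with an end stop at either end of its length that rises to 18 mm; 84 mm between the stops, long sides open; fixed; origin at the centre of its underside, z up, x along its length.
- long_rack: Place of the long block: the longer wooden rack, built like the short one, 150 (x) x 74 (y) mm, 130 mm between the stops, board top 8 mm and stops 18 mm above the bench; fixed; origin at the centre of its underside, z up, x along its length.
- slab: Place of the casting: plain pale stone inspection slab, 140 (x) x 84 (y) x 20 mm high; fixed; origin at the centre of its underside, z up, x along its length.
- tin: Bystander: open round steel tin, 68 mm across, 65 mm high, loose; origin at the centre of its underside, z up. Leave it alone.
- screwdriver: Bystander: screwdriver with an orange handle lying on the bench, loose; x along its length, tip to +x, origin near its middle. Leave it alone.
Not all that is in view belongs to the job. What is shaped like the long_block but purple or red is not meant.

How it is judged (in metres and radians):
On the way, in this order (a step that is already met when the one before it is completed fails the run):
1. the weight in the dish, released (horizontal distance between weight and dish below 0.015 m and z of weight in the frame of dish between 0.001 and 0.01 m and angle between weight's own z axis and vertical below 0.1 rad and contact force between the fingers and weight below 0.3 N), for 0.2 s.
2. the short block in the short rack, released (horizontal distance between short_block and short_rack below 0.015 m and z of short_block in the frame of short_rack between 0.004 and 0.013 m and angle between short_block's own z axis and vertical below 0.1 rad and angle between the x axis of short_block and the x axis of short_rack, either way round below 0.25 rad and contact force between the fingers and short_block below 0.3 N), for 0.2 s.
3. the casting on the stone slab, released (horizontal distance between casting and slab below 0.015 m and z of casting in the frame of slab between 0.016 and 0.025 m and angle between casting's own z axis and vertical below 0.1 rad and angle between the x axis of casting and the x axis of slab, either way round below 0.25 rad and contact force between the fingers and casting below 0.3 N), for 0.2 s.
4. the long block in the long rack, released (horizontal distance between long_block and long_rack below 0.015 m and z of long_block in the frame of long_rack between 0.004 and 0.013 m and angle between long_block's own z axis and vertical below 0.1 rad and angle between the x axis of long_block and the x axis of long_rack, either way round below 0.25 rad and contact force between the fingers and long_block below 0.3 N), for 0.2 s.
At the end, for the whole second after the job is handed in: Weight in dish, short block in short rack, casting on slab, long block in long rack: centres within 15 mm horizontally, underside within 4 mm below to 5 mm above the floor of its place, level within 0.1 rad, blocks and casting in line with the place within 0.25 rad, all released and at rest (all of step 1 and all of step 2 and all of step 3 and all of step 4 and linear speed of each of weight, short_block, casting, long_block below 0.02 m/s and angular speed of each of weight, short_block, casting, long_block below 0.2 rad/s); the robot touches nothing.
It fails at once if the tin is disturbed (moved more than 20 mm) (distance of tin from where it was at the start of the episode above 0.02 m).
It fails at once if the screwdriver is disturbed (moved more than 20 mm) (distance of screwdriver from where it was at the start of the episode above 0.02 m).
It fails at once if a piece of the stack is tipped over (more than 35 degrees) (angle between any of weight, short_block, casting, long_block's own z axis and vertical above 0.61 rad).
It fails at once if a piece is dropped onto its place (faster than 0.6 m/s within 25 mm above it) ((horizontal distance between weight and dish below 0.05 m and z of weight in the frame of dish below 0.03 m and linear speed of weight above 0.6 m/s) or (horizontal distance between short_block and short_rack below 0.05 m and z of short_block in the frame of short_rack below 0.033 m and linear speed of short_block above 0.6 m/s) or (horizontal distance between casting and slab below 0.05 m and z of casting in the frame of slab below 0.045 m and linear speed of casting above 0.6 m/s) or (horizontal distance between long_block and long_rack below 0.05 m and z of long_block in the frame of long_rack below 0.033 m and linear speed of long_block above 0.6 m/s)).
It also fails if it takes over 102 s, if anything falls off the work surface, if the arm or the gripper's body presses on something with over 40 N, if the wrist force passes 120 N, or if a joint passes its speed limit or range.

## Working session

There is one attempt and no reset: what is moved stays moved. The work goes in short steps, each a Python script; the robot and the scene stay as the last script left them, time stands still between calls to the robot, and variables do not carry over. Pictures are saved under pics/ and viewed, at most 14 in all, crops included, and the job is handed in when it is done.

```bash
ls; mkdir -p pics
python3 - <<'E'
from rig import robot
import cv2,numpy as np
for n in("scene","top"):
    p,d=robot.grab_frame(n); cv2.imwrite(f"pics/{n}0.png",p[:,:,::-1]); np.save(f"{n}0.npy",d); np.save(f"{n}0_rgb.npy",p)
    print(n,robot.camera_info(n))
print(robot.camera_info("wrist"),robot.read_t(),robot.read_tcp_rot())
E
```

```text
pics
scene {'vfov': 44.86706741668278, 'cx': 318.24015282711275, 'cy': 200.11925919391092, 'view': array([[-8.69017163e-01,  4.94781425e-01,  7.16137004e-04,
         5.58682663e-01],
       [ 3.79693028e-01,  6.67806467e-01, -6.40209128e-01,
        -2.21896881e-01],
       [-3.17241825e-01, -5.56080807e-01, -7.68200339e-01,
         1.48557775e+00],
       [ 0.00000000e+00,  0.00000000e+00,  0.00000000e+00,
         1.00000000e+00]])}
top {'vfov': 51.59926083429891, 'cx': 325.9025769727351, 'cy': 200.535234228829, 'view': array([[ 0.02900097, -0.99920698, -0.02728287, -0.00140718],
       [-0.99409665, -0.02597632, -0.10534273,  0.65919896],
       [ 0.10455048,  0.03017685, -0.99406165,  1.00827996],
       [ 0.        ,  0.        ,  0.        ,  1.        ]])}
{'vfov': 59.79194560826812, 'cx': 316.37923605592624, 'cy': 197.413514353495, 'T_tool_cam': array([[-5.28087984e-04, -9.59573714e-01, -2.81456940e-01,
         7.58950405e-02],
       [ 9.99999753e-01, -3.76265489e-04, -5.93459806e-04,
         6.55830669e-04],
       [ 4.63565897e-04, -2.81457184e-01,  9.59573675e-01,
        -1.96169221e-01],
       [ 0.00000000e+00,  0.00000000e+00,  0.00000000e+00,
         1.00000000e+00]])} 0.1 [[-9.03183574e-01 -4.29253822e-01 -7.66234113e-04]
 [-4.29254481e-01  9.03182695e-01  1.26891584e-03]
 [ 1.47362418e-04  1.47497337e-03 -9.99998901e-01]]
```

View pics/scene0.png

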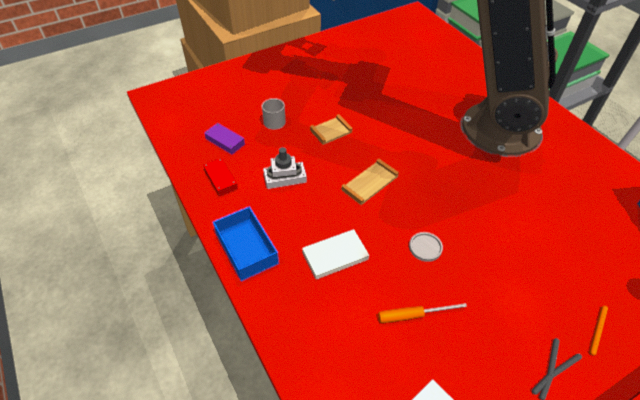

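View pics/top0.png

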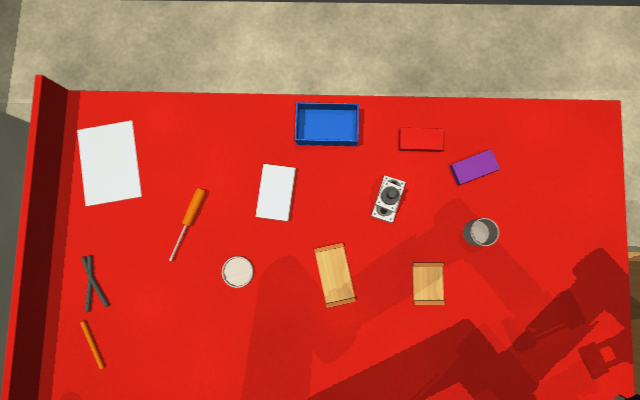

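The top view shows the stack at (390,198), slab (276,193), dish (237,271), long rack (335,275), short rack (429,283) and tin (480,232). The purple and red blocks and the blue bin are decoys.

```bash
cat > h.py <<'E'
import numpy as np,cv2
from rig import robot
def cloud(name,d,Twc=None):
    """world xyz per pixel"""
    c=robot.camera_info(name); f=200/np.tan(np.radians(c["vfov"]/2))
    v,u=np.mgrid[0:400,0:640]
    P=np.stack([(u-c["cx"])/f*d,(v-c["cy"])/f*d,d],-1)
    T=np.linalg.inv(c["view"]) if Twc is None else Twc
    return P@T[:3,:3].T+T[:3,3]
def wrist():
    p,R=np.array(robot.read_position()),np.array(robot.read_tcp_rot())
    T=np.eye(4);T[:3,:3]=R;T[:3,3]=p
    im,d=robot.grab_frame("wrist")
    return im,cloud("wrist",d,T@np.array(robot.camera_info("wrist")["T_tool_cam"])),d
def rect(W,mask,seed=None):
    """world-frame min rectangle of the masked points (component at seed or the largest)"""
    n,l,s,_=cv2.connectedComponentsWithStats(mask.astype(np.uint8))
    if seed is not None and l[seed[1],seed[0]]: k=l[seed[1],seed[0]]
    else: k=1+np.argmax(s[1:,4])
    q=W[l==k]
    (c,sz,a)=cv2.minAreaRect((q[:,:2]*1000).astype(np.float32))
    if sz[0]<sz[1]: sz=sz[::-1];a+=90
    return np.array(c)/1000,np.array(sz),(a+90)%180-90,np.median(q[:,2]),len(q)
def down(a):
    """tool down, finger closing axis (y) perpendicular to direction a (deg), tool x along it"""
    c,s=np.cos(np.radians(a)),np.sin(np.radians(a))
    return np.array([[c,s,0],[s,-c,0],[0,0,-1.]])
E
python3 - <<'E'
from h import *
im=np.load("top0_rgb.npy");W=cloud("top",np.load("top0.npy"))
hsv=cv2.cvtColor(im,cv2.COLOR_RGB2HSV)
notred=~(((hsv[...,0]<5)|(hsv[...,0]>174))&(hsv[...,1]>150))
print("table z",np.median(W[300:380,150:260,2]))
for n,s in dict(stack=(390,184),slab=(276,193),dish=(237,271),long=(335,275),short=(429,283),tin=(480,225),drv=(195,205)).items():
    m=notred.copy(); 
    print(n,W[s[1],s[0]].round(3),*[np.round(x,3) for x in rect(W,m,s)])
for n,s,lo,hi in [("weight",(390,195),.10,.125),("short",(388,185),.055,.068),("cast",(390,195),.034,.046),("longb",(390,195),.02,.031)]:
    m=np.zeros((400,640),bool);m[170:228,365:415]=((W[...,2]>lo)&(W[...,2]<hi))[170:228,365:415]
    m=cv2.morphologyEx(m.astype(np.uint8),cv2.MORPH_CLOSE,np.ones((15,15)))*1
    print(n,m.sum(),*[np.round(x,3) for x in rect(W,m)])
z=W[170:228,365:415,2];print(np.histogram(z,bins=np.arange(-.01,.13,.01)))
T=cv2.resize(im[150:310,210:510],None,fx=2.6,fy=2.6,interpolation=cv2.INTER_CUBIC);cv2.imwrite("pics/topz.png",T[...,::-1])
# reach check for the goals
E
```

```text
table z -0.00027482271190271135
stack [ 0.701 -0.14   0.064] [ 0.625 -0.114] [234.096  84.868] -32.761 0.059 1015
slab [0.677 0.146 0.019] [0.66  0.081] [248.429 153.336] 72.68 0.019 1814
dish [0.474 0.241 0.002] [0.521 0.138] [299.894  78.874] -64.65 0.005 801
long [ 0.472 -0.011  0.007] [ 0.473 -0.01 ] [153.449  78.43 ] 14.115 0.008 1857
short [ 0.46  -0.248  0.009] [ 0.474 -0.151] [290.055 113.984] 82.157 0.008 1337
tin [ 0.61  -0.377  0.005] [ 0.587 -0.219] [411.273  66.161] -88.355 0.022 829
drv [0.64  0.353 0.023] [0.613 0.212] [433.79  180.839] -82.999 0.021 536
weight 63 [ 0.613 -0.081] [182.662  18.026] -43.205 0.113 63
short 535 [ 0.617 -0.099] [205.987  61.086] -34.996 0.069 535
cast 169 [ 0.648 -0.118] [54.966 26.311] 35.766 0.04 118
longb 365 [ 0.613 -0.087] [183.951  55.982] -65.86 0.026 215
(array([1196,  717,   23,  265,   83,   62,   73,  204,   53,  146,    5,
         10,   52,    0]), array([-0.01,  0.  ,  0.01,  0.02,  0.03,  0.04,  0.05,  0.06,  0.07,
        0.08,  0.09,  0.1 ,  0.11,  0.12,  0.13]))
```

View pics/topz.png

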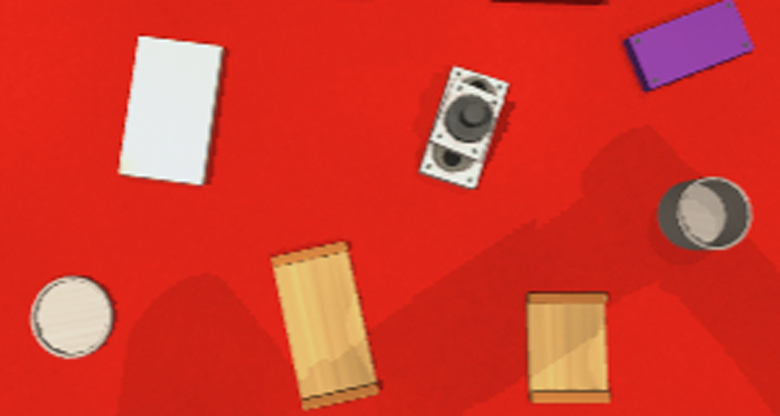

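The enlarged crop matches the layout: stack axis in the crop about (455,68)→(470,185), racks and slab clear. Zero-depth pixels spoiled the rectangles, so I'll filter them out.

```bash
sed -i 's/    q=W\[l==k\]/    q=W[(l==k)\&(W[...,2]<.2)]/' h.py
python3 - <<'E'
from h import *
im=np.load("top0_rgb.npy");W=cloud("top",np.load("top0.npy"))
hsv=cv2.cvtColor(im,cv2.COLOR_RGB2HSV)
notred=~(((hsv[...,0]<5)|(hsv[...,0]>174))&(hsv[...,1]>150))
for n,s,zt in [("slab",(276,193),.02),("dish",(237,271),.01),("long",(335,275),.008),("short",(429,283),.008),("stack",(390,184),.0),("tin",(480,225),.03),("drv",(195,205),0)]:
    m=notred&(W[...,2]>zt*.5)
    print(n,*[np.round(x,3) for x in rect(W,m,s)])
box=np.zeros((400,640),bool);box[170:228,365:415]=1
for n,lo,hi in [("weight",.075,.125),("short",.056,.068),("cast",.034,.046),("longb",.02,.031)]:
    q=W[box&(W[...,2]>lo)&(W[...,2]<hi)]
    (c,sz,a)=cv2.minAreaRect((q[:,:2]*1000).astype(np.float32)); print(n,len(q),np.round(c),np.round(sz),round(a,1))
# view pose above stack
for dx in (0,180):
  for a in (70,):
    print(robot.ik([.64,-.13,.36],down(a+dx)))
E
```

```text
slab [0.68 0.15] [140.058  84.377] -5.766 0.02 1759
dish [0.68 0.15] [140.135  84.5  ] -5.86 0.02 1773
long [ 0.474 -0.008] [149.654  73.924] 13.951 0.008 1708
short [ 0.461 -0.244] [103.255  74.832] 2.01 0.008 1226
stack [ 0.672 -0.142] [115.226  62.17 ] -16.294 0.059 984
tin [0.68 0.15] [139.967  84.329] -5.86 0.02 1725
drv [0.59  0.378] [198.937  25.88 ] -20.136 0.021 503
weight 261 [ 673. -137.] [42. 41.] 1.7
short 265 [ 673. -138.] [50. 65.] 68.3
cast 139 [ 673. -133.] [44. 95.] 72.7
longb 267 [ 670. -139.] [ 56. 110.] 73.5
[  5.59700629  15.4903103   15.29179393   0.         -89.80148364
 154.40299371]
[  5.59700629  15.4903103   15.29179393   0.         -89.80148364
 -25.59700629]
```

Run:
```python
from h import *
im=np.load("top0_rgb.npy");W=cloud("top",np.load("top0.npy"))
hsv=cv2.cvtColor(im,cv2.COLOR_RGB2HSV)
m=(~(((hsv[...,0]<5)|(hsv[...,0]>174))&(hsv[...,1]>150)));m[:,:200]=0;m[:240]=0;m[:,270:]=0
print("dish",*rect(W,m,(237,271)))
a=-17; off=np.array([np.cos(np.radians(a)),np.sin(np.radians(a))])
q0=np.array(robot.read_qpos())
for s in (0,180):
    p=np.r_[np.array([.672,-.137])+.0*off,.33]
    print(s,robot.ik(p,down(a+s)))
best=min((0,180),key=lambda s:abs(np.array(robot.ik(p,down(a+s)))-q0).max())
p[:2]+=np.array([np.cos(np.radians(a+best)),np.sin(np.radians(a+best))])*.01
robot.goto(p,down(a+best))
im,W,d=wrist(); np.save("w1.npy",W);cv2.imwrite("pics/w1.png",im[...,::-1])
print(best,robot.read_t())
for n,lo,hi in [("weight",.075,.125),("grip",.108,.125),("short",.057,.068),("cast",.035,.046),("longb",.021,.031)]:
    k=(W[...,2]>lo)&(W[...,2]<hi)&(np.hypot(W[...,0]-.672,W[...,1]+.138)<.075)&(d>0)
    q=W[k];(c,sz,an)=cv2.minAreaRect((q[:,:2]*1000).astype(np.float32)); print(n,len(q),np.round(c,1),np.round(sz,1),round(an,1),q[:,2].mean().round(4))
```

```text
dish [0.47370526 0.23837442] [78.60482025 77.27645874] 27.764251708984375 0.005167449508135524 793
0 [  4.71722827  18.94613558  16.36635382   0.         -87.42021824
  68.28277173]
180 [   4.71722827   18.94613558   16.36635382    0.          -87.42021824
 -111.71722827]
0 2.3917
weight 884 [ 672.7 -139.1] [42.9 42.3] 72.8 0.0894
grip 208 [ 672.6 -138.9] [18.2 19.4] 73.5 0.1129
short 817 [ 672.8 -139.1] [49.9 64.1] 68.7 0.061
cast 397 [ 671.5 -139.9] [41.4 95.3] 75.6 0.0395
longb 766 [ 670.2 -141.4] [ 55.5 109. ] 73.2 0.0249
```

View pics/w1.png

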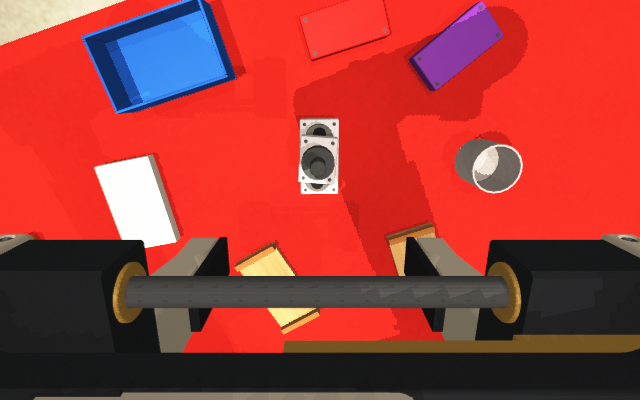

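The wrist view shows the stack squarely at (319,160), with the weight, short block and casting ends in line and all clear of the tin (488,163). It agrees with the top camera within 2 mm. Now the weight.

```bash
cat >> h.py <<'E'
def pick(xy,a,ztip,opening,safe):
    R=down(a); robot.move_gripper(opening)
    robot.goto([*xy,safe],R); robot.servo_line([*xy,ztip+.02],speed=.15); robot.servo_line([*xy,ztip],speed=.05)
    f0=np.array(robot.read_force()); robot.move_gripper(0.); robot.dwell(.2)
    w=robot.read_grip_width(); robot.servo_line([*xy,ztip+.03],speed=.06); robot.dwell(.2)
    print("width mm",w*88,"lift force",(np.array(robot.read_force())-f0).round(2),"finger",robot.read_finger_force(),"t",robot.read_t())
def place(xy,a,ztip,opening,carry):
    p=robot.read_position(); robot.servo_line([p[0],p[1],carry],speed=.2)
    robot.goto([*xy,carry],down(a)); robot.servo_line([*xy,ztip+.025],speed=.15); robot.servo_line([*xy,ztip],speed=.03)
    robot.dwell(.2);f=np.array(robot.read_force()); print("f",f.round(2),"width",robot.read_grip_width()*88)
    robot.move_gripper(opening); robot.dwell(.3); robot.servo_line([*xy,ztip+.06],speed=.1); robot.servo_line([*xy,carry],speed=.25)
    print("t",robot.read_t())
E
python3 - <<'E'
from h import *
pick([.6727,-.139],-17,.086,.6,.17)
if robot.read_grip_width()*88<15: raise SystemExit("missed")
place([.4737,.2384],-17,.086-.062+.005+.001,.6,.2)
E
```

```text
width mm 0.4770221239954108 lift force [ 0.33  0.04 -0.08] finger 0.0 t 7.0333missed
```

Run:
```python
from h import *
print(robot.read_position(),robot.read_grip_width(),robot.read_tcp_rot())
im,W,d=wrist(); a=cv2.resize(im,(400,250))
b,_=robot.grab_frame("scene"); c=cv2.resize(b[90:230,200:440],None,fx=1.666,fy=1.786)
cv2.imwrite("pics/m1.png",np.vstack([a,c[:, :400]])[...,::-1]) if c.shape[1]>=400 else cv2.imwrite("pics/m1.png",np.vstack([a,cv2.resize(c,(400,250))])[...,::-1])
```

```text
[ 0.67242738 -0.13895927  0.11552251] 0.00353502190716852 [[ 9.56298007e-01 -2.92392788e-01 -7.60431812e-04]
 [-2.92392841e-01 -9.56298293e-01  4.40591950e-05]
 [-7.40082234e-04  1.80211097e-04 -9.99999710e-01]]
```

View pics/m1.png

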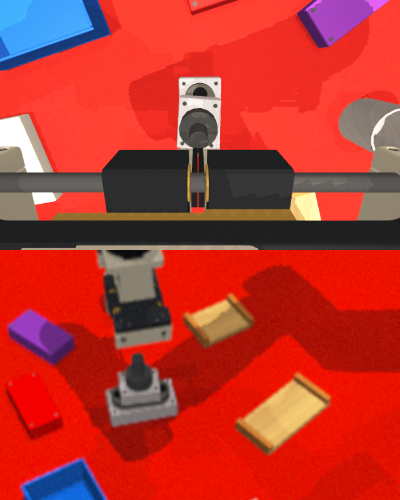

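The wrist half shows the shut fingers (198,150) just below the weight in the image (197,130), so they missed it. I'll measure the offset from this closer view.

Run:
```python
from h import *
def meas(W,ok,r=.09):
  for n,lo,hi in [("weight",.075,.125),("grip",.105,.125),("short",.057,.068),("cast",.035,.046),("longb",.019,.031)]:
    k=(W[...,2]>lo)&(W[...,2]<hi)&(np.hypot(W[...,0]-.672,W[...,1]+.138)<r)&ok
    q=W[k]
    if len(q)>5:
        (c,sz,an)=cv2.minAreaRect((q[:,:2]*1000).astype(np.float32)); print(n,len(q),np.round(c,1),np.round(sz,1),round(an,1),q[:,2].mean().round(4))
im,W,d=wrist(); print("wrist"); meas(W,(d>0)&(np.mgrid[0:400,0:640][0]<236))
T=robot.camera_info("wrist")["T_tool_cam"];f=200/np.tan(np.radians(59.79194560826812/2))
c=np.linalg.inv(T)@[0,0,0,1];print("tcp px",316.4+f*c[0]/c[2],197.4+f*c[1]/c[2],c)
im,d=robot.grab_frame("scene"); W=cloud("scene",d); print("scene");meas(W,d>0)
im,d=robot.grab_frame("top"); W=cloud("top",d); print("top");meas(W,d>0)
cv2.imwrite("pics/top2.png",cv2.resize(im[150:300,330:530],None,fx=3,fy=3)[...,::-1])
im,W,d=wrist();cv2.imwrite("pics/m2.png",im[100:380,180:460][...,::-1].repeat(2,0).repeat(2,1))
print(np.round(d[180:340:10,318],3))
```

```text
wrist
weight 2926 [ 673.5 -139.5] [42.9 41.1] 74.3 0.0906
grip 786 [ 673.9 -139.5] [19.2 16.6] 73.0 0.1123
short 2147 [ 673.6 -139.4] [50.1 63. ] 68.8 0.0611
cast 795 [ 709.3 -153.3] [48.3 15.3] 68.6 0.0396
longb 1398 [ 676.3 -142.7] [55.7 97. ] 73.6 0.025
tcp px 317.3359514681301 226.49180953801422 [5.63730010e-04 1.75221971e-02 2.09522832e-01 1.00000000e+00]
scene
weight 213 [ 674.3 -134.4] [36.8 43.1] 58.3 0.0906
grip 45 [ 672.9 -137.1] [18.8 18.1] 46.3 0.1122
short 184 [ 673.6 -135.9] [52.5 63.5] 69.0 0.0619
cast 125 [ 673.3 -133.4] [45.5 94. ] 66.8 0.0404
longb 263 [ 670.2 -139.5] [ 64.  109.6] 73.0 0.0253
top
weight 15 [ 654.7 -136.2] [ 5.3 27.9] 0.6 0.0805
short 120 [ 652.6 -129.8] [49.6 20.5] 68.8 0.0617
cast 89 [ 635.5 -123.8] [39.  16.3] 68.6 0.0396
longb 168 [ 643.6 -131.5] [56.2 55.1] 73.7 0.0253
[0.238 0.239 0.23  0.211 0.211 0.214 0.167 0.156 0.148 0.137 0.086 0.086
 0.085 0.13  0.129 0.132]
```

View pics/m2.png

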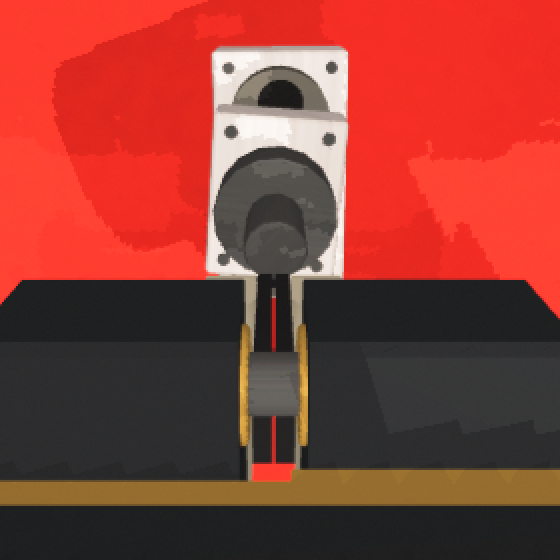

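The fingers (crop rows 275–460) end well above the weight's grip top at (275,245), although the TCP reads 1.5 mm above it. The depth puts their tips about 40 mm behind the nominal TCP. I'll check that with the scene camera.

Run:
```python
from h import *
print(robot.read_position(),robot.read_grip_width())
for n in("scene","top"):
    im,d=robot.grab_frame(n); W=cloud(n,d); p=np.array(robot.read_position())
    # tool-frame coords of gripper points
    R=np.array(robot.read_tcp_rot()); L=(W-p)@R
    k=(d>0)&(abs(L[...,0])<.06)&(abs(L[...,1])<.12)&(L[...,2]<-.004)&(L[...,2]>-.2)
    q=L[k]*1000; o=np.argsort(-q[:,2])[:14]; print(n,k.sum()); print(q[o].round(0).tolist())
    v,u=np.where(k);print(u.min(),u.max(),v.min(),v.max())
im,W,d=wrist(); L=(W-p)@R*1000
for r in range(200,350,10): print(r,[tuple(L[r,c].round(0).astype(int)) if d[r,c]>0 else None for c in (300,306,311,318,324,330,340,380)])
```

```text
[ 0.67266603 -0.13902273  0.11586068] 0.007044548017602885
scene 1520
[[-24.0, -88.0, -103.0], [-7.0, -88.0, -103.0], [-19.0, -87.0, -104.0], [7.0, -89.0, -104.0], [-33.0, -88.0, -105.0], [-21.0, -89.0, -105.0], [11.0, -89.0, -105.0], [16.0, -88.0, -105.0], [9.0, -89.0, -105.0], [35.0, -87.0, -105.0], [-3.0, -88.0, -105.0], [-12.0, -87.0, -105.0], [26.0, -89.0, -105.0], [33.0, 81.0, -105.0]]
258 303 82 144
top 764
[[-39.0, 82.0, -108.0], [-36.0, 79.0, -108.0], [-39.0, -33.0, -109.0], [-39.0, -6.0, -111.0], [-38.0, 79.0, -111.0], [-39.0, 13.0, -113.0], [-40.0, -27.0, -113.0], [-39.0, -25.0, -113.0], [-39.0, -12.0, -114.0], [-39.0, -31.0, -114.0], [-39.0, 26.0, -114.0], [-39.0, 20.0, -114.0], [-39.0, 7.0, -114.0], [-39.0, 32.0, -115.0]]
370 452 186 218
200 [(np.int64(6), np.int64(-12), np.int64(35)), (np.int64(6), np.int64(-8), np.int64(35)), (np.int64(8), np.int64(-4), np.int64(28)), (np.int64(9), np.int64(1), np.int64(24)), (np.int64(8), np.int64(5), np.int64(28)), (np.int64(6), np.int64(9), np.int64(36)), (np.int64(6), np.int64(16), np.int64(34)), (np.int64(-18), np.int64(59), np.in
[... 4378 characters left out ...]
t64(-124)), (np.int64(-9), np.int64(-4), np.int64(-85)), (np.int64(-9), np.int64(-3), np.int64(-84)), (np.int64(-9), np.int64(0), np.int64(-84)), (np.int64(-10), np.int64(2), np.int64(-84)), (np.int64(10), np.int64(3), np.int64(-110)), (np.int64(24), np.int64(5), np.int64(-129)), (np.int64(23), np.int64(14), np.int64(-127))]
340 [(np.int64(20), np.int64(-4), np.int64(-126)), (np.int64(-175), np.int64(-12), np.int64(117)), (np.int64(-174), np.int64(-6), np.int64(117)), (np.int64(-173), np.int64(1), np.int64(116)), (np.int64(-175), np.int64(7), np.int64(117)), (np.int64(22), np.int64(3), np.int64(-129)), (np.int64(22), np.int64(5), np.int64(-129)), (np.int64(22), np.int64(14), np.int64(-129))]
```

All three views agree that the real fingertips and body sit about 40 mm behind the reported TCP: body at −105 instead of −66, tips at −40. A gentle fingertip touch on clear bench will give the exact value.

Run:
```python
from h import *
p=robot.read_position(); robot.servo_line([p[0],p[1],.2],speed=.2)
xy=[.59,.05]; robot.goto([*xy,.05],down(-17)); robot.servo_line([*xy,-.028],speed=.1); robot.dwell(.2)
f0=np.array(robot.read_force()); 
for z in np.arange(-.030,-.050,-.001):
    robot.servo_line([*xy,z],speed=.03); f=(np.array(robot.read_force())-f0)[2]; pz=robot.read_position()[2]
    print(round(z,4),round(pz,4),f.round(2))
    if abs(f)>3: break
robot.servo_line([*xy,.1],speed=.2); print(robot.read_t())
```

```text
-0.03 -0.03 0.85
-0.031 -0.0311 0.43
-0.032 -0.0321 0.25
-0.033 -0.0331 0.13
-0.034 -0.0341 0.71
-0.035 -0.0351 0.68
-0.036 -0.0361 -0.11
-0.037 -0.0371 -0.08
-0.038 -0.0381 0.67
-0.039 -0.0386 4.61
13.525
```

Contact came at a reported z of −38.3 mm, so the tips are 38.3 mm above the reported TCP. I'll put that correction in the helpers and take the weight again.

```bash
python3 - <<'E'
s=open('h.py').read().replace('def pick(','D=.0383  # reported TCP lies this far beyond the true fingertips\ndef pick(')
s=s.replace('    R=down(a); robot.move','    ztip-=D; R=down(a); robot.move').replace('    p=robot.read_position(); robot.servo','    ztip-=D; p=robot.read_position(); robot.servo')
open('h.py','w').write(s)
E
python3 - <<'E'
from h import *
pick([.673,-.1392],-17,.0865,.6,.14)
if robot.read_grip_width()*88<15: raise SystemExit("missed")
place([.4737,.2384],-17,.0865-.062+.005+.001,.6,.17)
im,W,d=wrist(); cv2.imwrite("pics/p1.png",cv2.resize(im,(480,300))[...,::-1])
E
```

```text
width mm 19.665248554075948 lift force [-1.66 -0.29 -2.94] finger 29.995929300785065 t 18.25
f [ 0.01 -0.14 -3.4 ] width 19.104374363207917
t 25.225
```

View pics/p1.png

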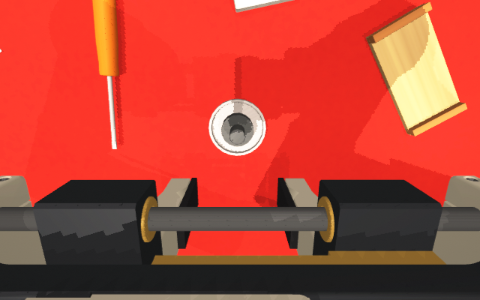

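The weight stands in the dish, centred at (237,127). Next, the short block.

Run:
```python
from h import *
pick([.673,-.1393],-21.2,.044,.85,.14)
if robot.read_grip_width()*88<45: raise SystemExit("missed")
place([.461,-.2445],2,.044-.040+.008+.001,.75,.15)
im,d=robot.grab_frame("top"); W=cloud("top",d)
im,W,d=wrist(); cv2.imwrite("pics/p2.png",cv2.resize(im,(480,300))[...,::-1])
for n,lo,hi in [("short",.026,.034)]:
    q=W[(d>0)&(W[...,2]>lo)&(W[...,2]<hi)&(np.hypot(W[...,0]-.461,W[...,1]+.244)<.06)];print(len(q),cv2.minAreaRect((q[:,:2]*1000).astype(np.float32)),q[:,2].mean())
```

```text
width mm 49.79444669087343 lift force [ 0.57  1.41 -0.93] finger 29.998384416103363 t 30.5167
f [-0.72 -0.17 -1.59] width 50.427420565897584
t 36.725
3554 ((461.0426330566406, -243.96054077148438), (63.79426574707031, 50.00712966918945), 1.8932876586914062) 0.02906234026179516
```

View pics/p2.png

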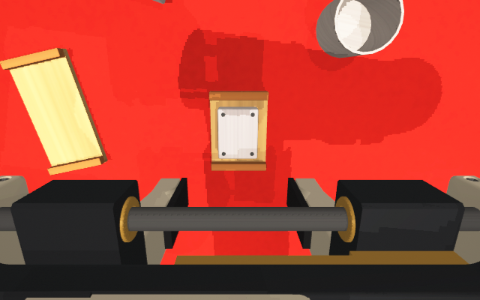

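The short block lies centred in the short rack at (461,−244), 1.9°. Now a closer look at the casting on the way in, then pick and place it.

Run:
```python
from h import *
a=-17
robot.move_gripper(.75); robot.goto([.671,-.140,.15],down(a)); robot.dwell(.2)
im,W,d=wrist(); cv2.imwrite("pics/w3.png",im[...,::-1])
r={}
for n,lo,hi in [("cast",.035,.046),("longb",.020,.031)]:
    q=W[(d>0)&(W[...,2]>lo)&(W[...,2]<hi)&(np.hypot(W[...,0]-.671,W[...,1]+.14)<.08)]
    c,s,an=cv2.minAreaRect((q[:,:2]*1000).astype(np.float32)); an=an+90 if s[0]<s[1] else an; an=(an+90)%180-90
    print(n,len(q),c,s,an,q[:,2].mean()); r[n]=(np.array(c)/1000,s,an)
c,s,an=r["cast"]
if abs(max(s)-96)>5 or abs(min(s)-40)>4 or abs(an-a)>8: raise SystemExit("check")
pick(c,an,.0295,.7,.10)
if robot.read_grip_width()*88<35: raise SystemExit("missed")
place([.680,.149],-5.8,.0295-.026+.020+.001,.65,.12)
im,W,d=wrist(); cv2.imwrite("pics/p3.png",cv2.resize(im,(480,300))[...,::-1])
q=W[(d>0)&(W[...,2]>.029)&(W[...,2]<.039)&(np.hypot(W[...,0]-.68,W[...,1]-.149)<.07)];print(len(q),cv2.minAreaRect((q[:,:2]*1000).astype(np.float32)),q[:,2].mean())
q=W[(d>0)&(W[...,2]>.015)&(W[...,2]<.025)&(np.hypot(W[...,0]-.68,W[...,1]-.149)<.1)];print(len(q),cv2.minAreaRect((q[:,:2]*1000).astype(np.float32)))
```

```text
cast 4102 (671.5454711914062, -139.43307495117188) (39.978431701660156, 95.89179992675781) -19.603431701660156 0.03916360063928631
longb 2488 (670.0775146484375, -140.87869262695312) (56.11924743652344, 109.80115509033203) -16.706222534179688 0.024982860987835902
width mm 40.08782881168139 lift force [ 0.3  -0.42 -2.25] finger 29.999645054340363 t 41.7333
f [ 0.18  0.55 -1.15] width 39.81511584527101
t 47.6
4746 ((680.153076171875, 149.50733947753906), (40.094276428222656, 95.62907409667969), 84.09973907470703) 0.033184300232295814
9809 ((680.3851318359375, 148.67071533203125), (84.21876525878906, 139.42640686035156), 84.12622833251953)
```

View pics/p3.png

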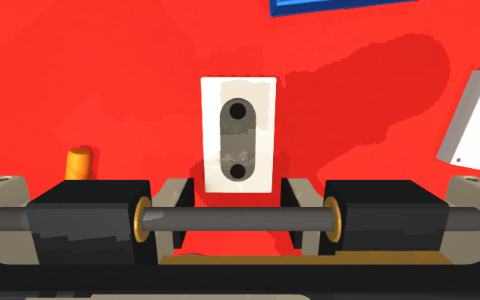

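The casting lies centred and in line on the slab, within 1 mm. Last is the long block.

Run:
```python
from h import *
pick([.6701,-.1409],-16.7,.005,.9,.10)
if robot.read_grip_width()*88<50: raise SystemExit("missed")
place([.474,-.009],14,.005+.008+.001,.85,.12)
im,W,d=wrist(); cv2.imwrite("pics/p4.png",cv2.resize(im,(480,300))[...,::-1])
for lo,hi,r in((.029,.039,.08),(.004,.012,.1)):
    q=W[(d>0)&(W[...,2]>lo)&(W[...,2]<hi)&(np.hypot(W[...,0]-.474,W[...,1]+.009)<r)];print(len(q),cv2.minAreaRect((q[:,:2]*1000).astype(np.float32)),q[:,2].mean())
```

```text
width mm 56.26877017699862 lift force [-0.04 -0.08 -4.63] finger 29.999163150787354 t 52.4083
f [-0.   -0.25 -4.2 ] width 56.02758190542535
t 58.35
8314 ((474.1717834472656, -8.460216522216797), (109.33778381347656, 56.15793228149414), 13.986814498901367) 0.03306319490670471
2895 ((473.3464660644531, -9.88619613647461), (129.8806915283203, 74.21138763427734), 13.956738471984863) 0.007245543108357338
```

View pics/p4.png

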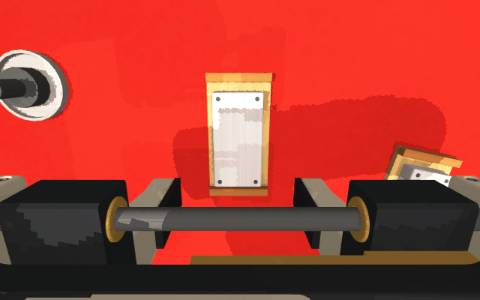

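The long block lies in its rack within 2 mm and 0.1°. All four pieces are in place and the gripper is clear, so I'm handing in.

```bash
python3 -c "
from rig import robot
print(robot.job_done(),robot.read_t())"
```

```text
the job is handed in; nothing more can be done
the job is handed in; nothing more can be done
```

The stack is apart with all four pieces set down flat and centred in their places, the tin and screwdriver untouched, and the job handed in at about 58 s of the allowed 102 s (no verdict came back); the first grasp missed because the true fingertips sit 38 mm short of the reported TCP, which I corrected for.

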